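# Release a filled praline mould from the vibrating table and catch it

## Robot

A 7-joint arm with a two-finger parallel gripper is mounted at the origin on the work surface. World frame = base frame: x ahead of the robot, y to its left, z up, the work surface at z = 0. Lengths are in m, angles in degrees, forces in N, time in s.
With the tool pointing down it reaches from about 0.425 to 0.875 m from the base axis. Payload 4.7 kg.
Tool frame: the origin (TCP) lies where the fingers leave the gripper's body, on its centre line; the fingertips stand 70 mm ahead of it and the grasp point (between the pads) lies 51 mm ahead of it (env.tip_reach is the distance from the TCP to the fingertips, in m); z points along the fingers, x is the direction in which the jaws open and shut, and the axes are right-handed (so a half turn about z gives the same grasp; the last joint's range is limited). The gripper opens to 87 mm and grips with 3 to 60 N. Pads are 19 mm wide; open, the fingers measure 117 mm over their backs; the gripper's body (75 mm by 190 mm) begins 51 mm behind the grasp point.
Start: joints at [72.542, 18.392, -4.016, 83.108, 1.295, 78.541, -3.26], TCP at [0.204, -0.617, 0.292] pointing down, gripper open.
Joint ranges: [-163.93, 163.93], [-17.29, 119.83], [-79.2, 71.16], [3.27, 140.29], [-89.18, 269.18], [5.43, 117.66], [-154.24, 154.24]. Speed limits (degrees/s): [147.25, 147.25, 180, 180, 180, 180, 180].

## Interface

Orientations are given as [roll, pitch, yaw] about the fixed x, y, z axes, in that order (R = Rz(yaw) Ry(pitch) Rx(roll)).
In Python, from cell import env, optics, order gives the robot as it stands.
- The arm moves only by the shell command python3 -m creep 'ROWS' [FORCE]. ROWS is JSON, a list of rows, each a list of 7 numbers: the shift along the tool's x, y, z in cm, then the turn, a rotation vector about the tool's x, y, z in rad, then the opening, from 0 (shut) to 1 (fully open). A call has 1 to 20 rows; each row shifts and turns the pose as measured when the row begins, along the tool's axes as they then stand; what a row does not reach is not made up. A row lasts 1/10 s, in which the tool goes at most 50 mm and 8.59 degrees, less where a joint would pass 70% of its speed; a pose out of reach is approached as far as the arm can. A call with a gripper value outside its range is refused whole. The fingers move at their own pace and stop on an object; FORCE is the grip in N (left out, the last holds). Time passes only in rows, so rows that do not move let the fingers close. It gives the time, the measured TCP pose, the force and the opening at its end, in the units of the state.
- env.get_obs(): the state, without advancing time (a new reading comes with each control period).
- optics.read_camera(name): name is "scene" or "top" or "wrist"; returns a dict with "frame" (420x560x3 uint8, blue, green, red), "z_map" (420x560 float32, m along the optical axis (not along the pixel's ray), 0 where there is no reading), "fx", "fy", "cx", "cy" (pixels), "R" (3x3) and "t" (3): a world point X has camera coordinates R X + t; the wrist camera has in their place "hand_eye" (4x4, takes a point from camera to tool coordinates, whose origin is the TCP and whose axes are the tool frame's). Camera axes: x right, y down, z forward; pixel columns grow to the right and rows downward; lengths in m; the calibration is good to about 2 mm. A picture is of the moment at which its call begins: read the wrist's pose just before it.
- order.sign_off(): hands the job in, once; it reports no verdict.
The state is a dict: "time_s": time; "qpos": joint angles; "joint_velocities": joint speeds; "effort": joint torques, N m; "tool_pos": TCP position; "tool_rot": TCP orientation; "force": force on the tool from outside, world axes, zero at the start; "wrist_torque": the same for the moment, N m; "grip_width": finger opening in m.
Only numpy, scipy, OpenCV 4.12 (cv2) and the standard library are available. Lean on these libraries where they do the work, as an engineer would, in place of code of your own. Each camera call takes 0.05 s, during which the arm holds its last target. There are 200 camera calls.

## Task

The filled praline mould has been shaken and can come off the vibrating table. With one finger press the red paddle right down, so that the catch lets go and the spring ejector slides the mould out, and with your other finger stop the mould at its front before that edge runs out over the end of the steel deck. Finish while holding it so: paddle still down under one finger, mould at rest against the other, lying flat on its runners; lift nothing and leave the other things on the bench alone.

Things in the scene. Friction and masses are not known exactly. Their poses are not given: they have to be found in the camera images.
- station: Vibrating table, fixed: steel deck 475 x 300 mm, top 96 mm above the bench, on rubber buffers over a motor box. Origin on the bench (z = 0) under the middle of the clamped mould's front edge, z up. The mould leaves along the station's -x. Deck: x = -70 to 405, y = -150 to 150 mm. Behind the mould a grey spring box, top at 136 mm.
- deck_edge (a point): Middle of the deck's front end, on its top face: x = -70 mm on the station. Two white runners carry the mould (tops 100 mm above the bench, y = -45 and 45 mm, 14 mm wide) between two aluminium guides (|y| = 69.5 to 77.5 mm, tops 112 mm above the bench); both reach almost to this end.
- mould: Clear lilac plastic praline mould, 275 mm (its x) x 135 mm (its y) x 24 mm, 24 round filled shells in its top; loose, about 0.6 kg. Origin: middle of its front edge, on its underside; it extends along its +x from there; x and y parallel to the station's. It starts clamped, its front edge at the station's x = 0, underside 100 mm and top 124 mm above the bench.
- mould_front (a point): Middle of the mould's front face (which leads as it slides out), 12 mm above its underside. The black pusher plate behind the mould pushes it with about 6 N at first and 5 N after 75 mm, and a damper keeps it to about 0.07 m/s: stroke 85 mm, so a mould that nobody stops runs out over the deck's end 1 to 1.5 s after the catch lets go.
- paddle_top (a point): Centre of the top face of the red ribbed press paddle, 44 mm (station x) by 42 mm (station y): as clamped at the station's x = -38, y = 119 mm, 124 mm above the bench: level with the mould's top, 38 mm ahead of its front face, beside the runway. Pressing moves this point down, 12 mm at most; about 3 N to start, up to about 8 N.
- paddle: The rocker that carries the red paddle and, at its other end, the catch's hook. Origin on its axle, along the station's x at y = 88 mm, 118 mm above the bench. Its z axis is upright when shut, tilts 0.25 rad by the time the hook lets the mould go (paddle some 8 mm down) and 0.38 rad fully down. Let go, it springs back and the hook drops on the mould.
- hook_tip (a point): Lower end of the dark hook that stands close in front of the mould's front face and holds it: on the station y = 40 to 56 mm, reaching 15 mm ahead of the mould, its arm from there to the axle, top 131 mm above the bench. It rises as the paddle goes down. Ahead of the hook, towards the deck's end, the runway is free.
- colour_bottle: White bottle with a red label and black cap, 38 mm across, 105 mm high, standing on the bench; leave it. Origin: centre of its underside.
- nut_bowl: Steel bowl, 96 mm across, 45 mm high, standing on the bench; leave it. Origin: centre of its underside.
- nozzle: Steel piping nozzle standing on its wide end on the bench, 35 mm across, 52 mm high; leave it. Origin: centre of its underside.
- palette_knife: Offset palette knife lying on the bench, wooden handle to its -x and blade to its +x, 265 mm long, 22 mm high; leave it. Origin on the bench under the middle of its handle.

How it is judged (in metres and radians):
On the way, in this order (a step that is already met when the one before it is completed fails the run):
1. the paddle is pressed (angle between paddle's own z axis and vertical above 0.1 rad).
2. the mould has been let go, has slid out and is stopped by a finger (x of mould_front in the frame of station below -0.006 m and linear speed of mould below 0.015 m/s and contact force between the fingers and mould above 0.5 N), for 0.2 s.
At the end, for the whole second after the job is handed in: Mould flat on its runners (4 mm, 0.05 rad), slid out 6 mm or more, front edge not past the deck's end, below 15 mm/s, pressing on a finger with over 0.5 N, while a finger still holds the paddle down (over 0.5 N, tilted past 0.27 rad) (all of step 2 and x of mould_front in the frame of station above -0.07 m and angle between paddle's own z axis and vertical above 0.27 rad and contact force between the fingers and paddle above 0.5 N and angle between mould's own z axis and vertical below 0.05 rad and z of mould in the frame of station below 0.104 m); the arm keeps its last pose, push and grip.
It fails at once if the mould's front edge runs out over the end of the deck (x of mould_front in the frame of station below -0.07 m).
It fails at once if the mould is lifted or tipped (z of mould in the frame of station above 0.108 m or angle between mould's own z axis and vertical above 0.1 rad).
It fails at once if another thing on the bench is moved by more than 20 mm or lifted (distance of any of colour_bottle, nut_bowl, nozzle, palette_knife from where it was at the start of the episode above 0.02 m).
It also fails if it takes over 27 s, if anything falls off the work surface, if the arm or the gripper's body presses on something with over 40 N, if the wrist force passes 120 N, or if a joint passes its speed limit or range.

## Working session

There is one attempt and no reset: what is moved stays moved. The work goes in short steps, Python scripts to look and compute and a shell command to move; the robot and the scene stay as the last step left them, time stands still between calls to the robot, and variables do not carry over. Pictures are saved under pics/ and viewed, on a budget of 10 in all, crops included, one or two more only if the job needs it, and the job is handed in when it is done.

```bash
ls; mkdir -p pics; cat > h.py <<'E'
from cell import env, optics, order
import numpy as np, cv2
from scipy.spatial.transform import Rotation as Ro
def cloud(c):
    z=c["z_map"]; v,u=np.mgrid[:420,:560]
    P=np.stack([(u-c["cx"])/c["fx"]*z,(v-c["cy"])/c["fy"]*z,z],-1)
    return (P-c["t"])@c["R"], z>0
E
python3 - <<'E'
from h import *
o=env.get_obs(); print({k:np.round(v,3) for k,v in o.items()})
a=optics.read_camera("scene");b=optics.read_camera("top")
np.savez("c0.npz",**{"s_"+k:v for k,v in a.items()},**{"t_"+k:v for k,v in b.items()})
cv2.imwrite("pics/s0.png",a["frame"]);cv2.imwrite("pics/t0.png",b["frame"])
for c in(a,b): print(c["fx"],c["cx"],c["cy"],c["R"],c["t"])
E
```

```text
pics
{'time_s': np.float64(0.0), 'qpos': array([72.542, 18.44 , -4.015, 83.175,  1.294, 78.54 , -3.259]), 'joint_velocities': array([-0.066, -0.059,  0.098,  0.018,  0.045, -0.04 ,  0.031]), 'effort': array([-1.0000e-03, -4.9129e+01, -4.0400e-01, -3.1252e+01, -6.4000e-02,
        4.4000e-02,  0.0000e+00]), 'tool_pos': array([ 0.204, -0.617,  0.291]), 'tool_rot': array([ 1.79995e+02,  1.10000e-01, -7.17320e+01]), 'force': array([-0.145, -0.034,  0.148]), 'wrist_torque': array([-0.013, -0.026,  0.056]), 'grip_width': np.float64(0.087)}
391.06900198333744 272.3511652190164 208.64400395746753 [[ 0.40194709  0.9156547   0.0038741 ]
 [ 0.69457494 -0.30213679 -0.65290047]
 [-0.59666087  0.26512229 -0.75743381]] [-0.28636913 -0.30943719  1.18238569]
528.2419900274396 273.88267779843363 213.78280911763062 [[-0.02806311 -0.99949174  0.01512374]
 [-0.99124206  0.02587198 -0.12949834]
 [ 0.12904124 -0.01862542 -0.9914643 ]] [0.04608242 0.61928386 1.2608418 ]
```

View pics/t0.png

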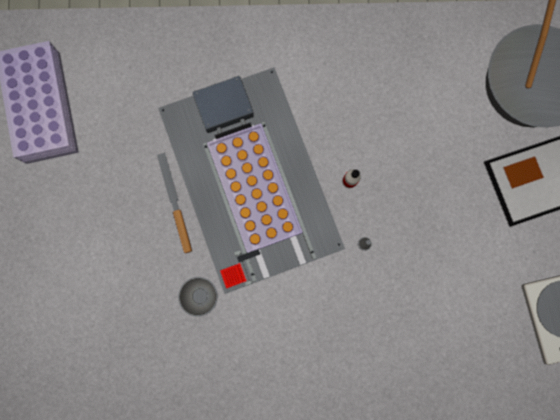

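View pics/s0.png

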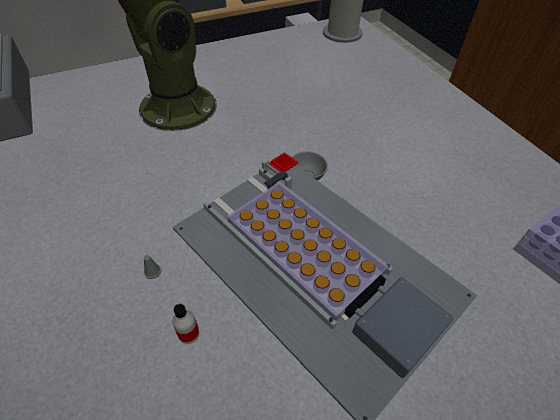

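The top view shows the red paddle at about (232,275) and the mould's front edge from about (253,250) to (300,235). The deck's corners are at about (225,293), (342,245), (272,69) and (162,109). The scene view agrees: the paddle and hook are at the end nearest the robot.

```bash
cat > m.py <<'E'
from h import *
d=np.load("c0.npz"); cams=[{k[2:]:d[k] for k in d if k.startswith(p)} for p in("s_","t_")]
def ray(c,uv,z):
    uv=np.atleast_2d(uv); r=np.c_[(uv[:,0]-c["cx"])/c["fx"],(uv[:,1]-c["cy"])/c["fy"],np.ones(len(uv))]@c["R"]
    o=-c["R"].T@c["t"]; return o+r*((z-o[2])/r[:,2])[:,None]
S=[]
for n,c in zip("st",cams):
    f=c["frame"]; hsv=cv2.cvtColor(f,cv2.COLOR_BGR2HSV); P,ok=cloud(c)
    red=((hsv[...,0]<6)|(hsv[...,0]>174))&(hsv[...,1]>180)&(hsv[...,2]>120)
    k,l,st,ce=cv2.connectedComponentsWithStats((red&(abs(P[...,2]-.124)<.012)).astype(np.uint8)); i=1+st[1:,4].argmax()
    print(n,"paddle px",ce[i],st[i,4],"ray",ray(c,ce[i],.124).round(4),"depth",np.median(P[l==i],0).round(4))
    # deck by height
    m=(abs(P[...,2]-.096)<.006)&ok
    k,l,st,ce=cv2.connectedComponentsWithStats(m.astype(np.uint8)); i=1+st[1:,4].argmax()
    r=cv2.minAreaRect(ray(c,np.argwhere(l==i)[:,::-1].astype(float),.096)[:,:2].astype(np.float32)); print("deck",r, "med z",np.median(P[l==i][:,2])); print(cv2.boxPoints(r).round(4).tolist())
    # mould by colour (lilac) and height
    m=(P[...,2]>.116)&(P[...,2]<.130)&(hsv[...,0]>110)&(hsv[...,0]<150)&(hsv[...,1]>25)
    m|=(P[...,2]>.116)&(P[...,2]<.132)&(hsv[...,0]>8)&(hsv[...,0]<25)&(hsv[...,1]>120)
    k,l,st,ce=cv2.connectedComponentsWithStats(m.astype(np.uint8)); i=1+st[1:,4].argmax()
    r=cv2.minAreaRect(ray(c,np.argwhere(l==i)[:,::-1].astype(float),.124)[:,:2].astype(np.float32)); print("mould",r); print(cv2.boxPoints(r).round(4).tolist())
E
python3 m.py
```

```text
s paddle px [284.20231214 161.46242775] 173 ray [[0.4735 0.1322 0.124 ]] depth [0.4755 0.1317 0.1249]
deck ((0.70447838306427, 0.08627504110336304), (0.47582462430000305, 0.30305832624435425), 18.878864288330078) med z 0.09726511079399684
[[0.4302999973297119, 0.1527000069618225], [0.5284000039100647, -0.13410000503063202], [0.978600025177002, 0.019899999722838402], [0.8805999755859375, 0.30660000443458557]]
mould ((0.6822966933250427, 0.07722312211990356), (0.2894778549671173, 0.1400694102048874), 19.004737854003906)
[[0.522599995136261, 0.09629999846220016], [0.5683000087738037, -0.03610000014305115], [0.8420000076293945, 0.05810000002384186], [0.7962999939918518, 0.19059999287128448]]
t paddle px [232.70466321 275.4015544 ] 386 ray [[0.4711 0.1281 0.124 ]] depth [0.4716 0.1277 0.1226]
deck ((0.7139968276023865, 0.05536465346813202), (0.47433558106422424, 0.23474469780921936), 18.835275650024414) med z 0.0948943234940387
[[0.45159998536109924, 0.08990000188350677], [0.527400016784668, -0.13230000436306], [0.9764000177383423, 0.020800000056624413], [0.900600016117096, 0.24300000071525574]]
mould ((0.6737754344940186, 0.07556995749473572), (0.2811874747276306, 0.13404619693756104), 18.85686492919922)
[[0.51910001039505, 0.09359999746084213], [0.5623999834060669, -0.0333000011742115], [0.828499972820282, 0.0575999990105629], [0.7851999998092651, 0.18440000712871552]]
```

Station yaw is about 18.9° and its origin is near (0.545, 0.031). The paddle is at (0.472, 0.130), 124 mm high, and agrees with the given offsets to about 4 mm. I'll move to a hover above the target, going around the base.

```bash
python3 -m creep '[[-2.5,-4.2,0,0,0,-0.01,1],[-2.5,-4.2,0,0,0,0,1],[-2.5,-4.2,0,0,0,0,1],[-2.5,-4.2,0,0,0,0,1],[-2.5,-4.2,0,0,0,0,1],[-2.5,-4.2,0,0,0,0,1],[-4.3,-2.4,0,0,0,0,1],[-4.3,-2.4,0,0,0,0,1],[-4.3,-2.4,0,0,0,0,1],[-4.3,-2.4,0,0,0,0,1],[-4.3,-2.4,0,0,0,0,1],[-4.3,-2.4,0,0,0,0,1],[-4.3,-2.4,0,0,0,0,1],[-4.3,-2.4,0,0,0,0,1],[-4.3,-2.4,0,0,0,0,1]]'
cat > g.py <<'E'
from h import *
O=np.array([.545,.0305]); Y=np.radians(18.86)
def st(p): c,s=np.cos(Y),np.sin(Y); q=np.asarray(p)[:2]-O; return np.array([q@[c,s],q@[-s,c]])*1e3
def rep():
    o=env.get_obs(); p=o["tool_pos"]; R=Ro.from_euler("xyz",o["tool_rot"],degrees=True)
    T=np.r_[O+np.array([[np.cos(Y),-np.sin(Y)],[np.sin(Y),np.cos(Y)]])@[-.038,.074],.25]
    print("t",o["time_s"],"tcp",p.round(4),"rot",o["tool_rot"].round(2),"station mm",st(p).round(1),"F",o["force"].round(2))
    print("tool shift cm to hover",(R.inv().apply(T-p)*100).round(2),"target",T.round(4))
    Rt=Ro.from_matrix(np.c_[[np.sin(Y),-np.cos(Y),0],[-np.cos(Y),-np.sin(Y),0],[0,0,-1]])
    print("turn",(R.inv()*Rt).as_rotvec().round(4),"tips z",[(p+R.apply([s*.051,0,.07])).round(4) for s in(-1,1)])
E
python3 -c "from g import *;rep()"
```

```text
time_s: 1.6
tool_pos: [0.4772, 0.047, 0.2843]
tool_rot: [179.6, 0.3, -72.1]
force: [0.8, 0.3, -0.1]
grip_width: 0.0871
t 1.6 tcp [0.4772 0.047  0.2843] rot [179.58   0.27 -72.1 ] station mm [-58.9  37.5] F [ 0.76  0.28 -0.14]
tool shift cm to hover [-3.67 -2.05  3.44] target [0.4851 0.0882 0.25  ]
turn [ 0.0072  0.0047 -0.0167] tips z [array([0.4609, 0.0957, 0.2146]), array([ 0.4923, -0.0014,  0.2141])]
```

```bash
python3 -m creep '[[-1.8,-1.0,1.4,0.004,0.002,-0.017,1],[-1.9,-1.0,1.4,0.004,0.002,0,1],[0,0,0,0,0,0,1]]'
python3 - <<'E'
from g import *
rep()
o=env.get_obs(); w=optics.read_camera("wrist"); t=optics.read_camera("top")
cv2.imwrite("pics/w1.png",w["frame"])
R=Ro.from_euler("xyz",o["tool_rot"],degrees=True).as_matrix(); H=np.asarray(w["hand_eye"])
M=np.eye(4);M[:3,:3]=R;M[:3,3]=o["tool_pos"];M=M@H
c=dict(w);c["R"]=M[:3,:3].T;c["t"]=-c["R"]@M[:3,3]
np.savez("w1.npz",**c)
P,ok=cloud(c);hsv=cv2.cvtColor(w["frame"],cv2.COLOR_BGR2HSV)
def rect(m,n):
    m=cv2.morphologyEx(m.astype(np.uint8),cv2.MORPH_OPEN,np.ones((3,3)))
    k,l,s,ce=cv2.connectedComponentsWithStats(m);i=1+s[1:,4].argmax()
    q=np.array([st(p) for p in P[l==i]]);print(n,ce[i],s[i,4],"z",np.percentile(P[l==i][:,2],[5,50,95]).round(4),"st x",np.percentile(q[:,0],[.5,50,99.5]).round(1),"y",np.percentile(q[:,1],[.5,50,99.5]).round(1))
    r=cv2.minAreaRect(q.astype(np.float32));print(r)
rect(((hsv[...,0]<6)|(hsv[...,0]>174))&(hsv[...,1]>180)&(hsv[...,2]>80)&ok,"paddle")
rect((hsv[...,0]>110)&(hsv[...,0]<150)&(hsv[...,1]>25)&(abs(P[...,2]-.124)<.006),"mould")
E
```

```text
time_s: 1.9
tool_pos: [0.4835, 0.0996, 0.256]
tool_rot: [-179.8, 0.2, -70.3]
force: [-0.0, 0.3, 0.1]
grip_width: 0.0869
t 1.9 tcp [0.4835 0.0996 0.256 ] rot [-179.78    0.18  -70.27] station mm [-35.8  85.3] F [-0.03  0.33  0.11]
tool shift cm to hover [1.13 0.24 0.6 ] target [0.4851 0.0882 0.25  ]
turn [-0.0037  0.0032  0.0152] tips z [array([0.4665, 0.1479, 0.1862]), array([0.5009, 0.0519, 0.1858])]
paddle [231.83746238 222.67098865] 4319 z [0.12   0.1242 0.1255] st x [-59.2 -37.  -16.6] y [ 92.3 116.  140.1]
((-38.47390365600586, 116.51292419433594), (44.57225799560547, 48.47346496582031), 0.3572700321674347)
mould [420.19812069  91.25237001] 23945 z [0.1231 0.1242 0.1254] st x [ -0.6  46.4 100.1] y [-66.   -6.5  68.4]
((49.963470458984375, 0.6072006225585938), (102.2459945678711, 136.0509490966797), 0.08239775151014328)
```

View pics/w1.png

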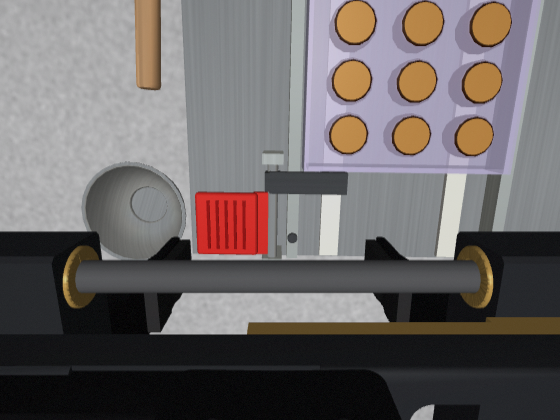

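The wrist view shows the paddle at (232,223), the hook bar at (305,182) and the mould's front edge at row 168. In station axes the mould front is at x≈0 and the paddle at (-38,117), both within about 2 mm of what they should be. I'll correct the hover, then lower to just above the paddle.

```bash
python3 -m creep '[[0.55,0.12,1.0,-0.003,0.003,0.014,1],[0.5,0.1,1.5,0,0,0,1],[0,0,1.2,0,0,0,1],[0,0,0.8,0,0,0,1],[0,0,0,0,0,0,1],[0,0,0,0,0,0,1]]'
python3 -c "from g import *;rep()"
```

```text
time_s: 2.6
tool_pos: [0.487, 0.0774, 0.2096]
tool_rot: [-180.0, -0.3, -72.1]
force: [-0.1, 0.2, 0.6]
grip_width: 0.0868
t 2.6 tcp [0.487  0.0774 0.2096] rot [-179.95   -0.34  -72.13] station mm [-39.8  63.1] F [-0.13  0.25  0.61]
tool shift cm to hover [-1.07 -0.16 -4.04] target [0.4851 0.0882 0.25  ]
turn [-0.0008 -0.0059 -0.0173] tips z [array([0.4715, 0.1255, 0.1393]), array([0.5028, 0.0285, 0.1399])]
```

```bash
python3 -m creep '[[-0.55,-0.05,0.4,0,-0.003,-0.009,1],[0,0,0,0,0,0,1],[0,0,0,0,0,0,1]]'
python3 -c "from g import *;rep()"
```

```text
time_s: 2.9
tool_pos: [0.4863, 0.0836, 0.2063]
tool_rot: [-179.8, -0.2, -71.6]
force: [-0.9, 0.7, 0.8]
grip_width: 0.0869
t 2.9 tcp [0.4863 0.0836 0.2063] rot [-179.85   -0.18  -71.56] station mm [-38.4  69.2] F [-0.89  0.7   0.75]
tool shift cm to hover [-0.46 -0.05 -4.37] target [0.4851 0.0882 0.25  ]
turn [-0.0026 -0.0031 -0.0073] tips z [array([0.4704, 0.1318, 0.1362]), array([0.5026, 0.0351, 0.1365])]
```

```bash
python3 -m creep '[[-0.4,0,0.6,-0.002,-0.003,-0.006,1],[0,0,0,0,0,0,1],[0,0,0,0,0,0,1]]'
python3 -c "from g import *;rep()"
```

```text
time_s: 3.2
tool_pos: [0.4851, 0.0883, 0.2003]
tool_rot: [-179.9, -0.0, -71.1]
force: [0.4, -0.1, 0.2]
grip_width: 0.0871
t 3.2 tcp [0.4851 0.0883 0.2003] rot [-1.7992e+02 -1.0000e-02 -7.1130e+01] station mm [-38.  74.] F [ 0.43 -0.14  0.15]
tool shift cm to hover [ 0.   -0.01 -4.97] target [0.4851 0.0882 0.25  ]
turn [-0.0015 -0.0002  0.0001] tips z [array([0.4687, 0.1365, 0.1303]), array([0.5017, 0.04  , 0.1303])]
```

```bash
python3 -m creep '[[0,0,0.6,0,0,0,1],[0,0,0.7,0,0,0,1],[0,0,0.4,0,0,0,1],[0,0,0.05,0,0,0,1]]'
python3 -c "from g import *;rep()"
```

```text
time_s: 3.6
tool_pos: [0.4857, 0.0887, 0.183]
tool_rot: [-179.9, -0.0, -71.1]
force: [-1.8, -0.5, 4.7]
grip_width: 0.087
t 3.6 tcp [0.4857 0.0887 0.183 ] rot [-1.7986e+02 -3.0000e-02 -7.1130e+01] station mm [-37.3  74.2] F [-1.75 -0.54  4.66]
tool shift cm to hover [ 0.02  0.06 -6.7 ] target [0.4851 0.0882 0.25  ]
turn [-0.0025 -0.0005  0.0001] tips z [array([0.4694, 0.1369, 0.1129]), array([0.5024, 0.0404, 0.113 ])]
```

Tips are at 113 mm and the paddle force is 4.7 N. I'll hold while the mould slides out.

```bash
python3 -m creep '[[0,0,0.05,0,0,0,1],[0,0,0.05,0,0,0,1],[0,0,0,0,0,0,1],[0,0,0,0,0,0,1],[0,0,0,0,0,0,1]]'
cat > look.py <<'E'
from g import *
import sys
rep()
o=env.get_obs(); w=optics.read_camera("wrist"); s=optics.read_camera("scene")
cv2.imwrite(f"pics/w{sys.argv[1]}.png",w["frame"]);cv2.imwrite(f"pics/s{sys.argv[1]}.png",cv2.resize(s["frame"][110:270,190:350],None,fx=3.5,fy=3.5))
R=Ro.from_euler("xyz",o["tool_rot"],degrees=True).as_matrix()
M=np.eye(4);M[:3,:3]=R;M[:3,3]=o["tool_pos"];M=M@np.asarray(w["hand_eye"])
c=dict(w);c["R"]=M[:3,:3].T;c["t"]=-c["R"]@M[:3,3]
P,ok=cloud(c);hsv=cv2.cvtColor(w["frame"],cv2.COLOR_BGR2HSV)
m=(hsv[...,0]>110)&(hsv[...,0]<150)&(hsv[...,1]>25)&(abs(P[...,2]-.124)<.006)
k,l,a,ce=cv2.connectedComponentsWithStats(m.astype(np.uint8));i=1+a[1:,4].argmax()
q=np.array([st(p) for p in P[l==i]]);print("mould x",np.percentile(q[:,0],[.5,1,2]).round(1),"y",np.percentile(q[:,1],[.5,99.5]).round(1),"z",np.percentile(P[l==i][:,2],[5,50,95]).round(4))
m=((hsv[...,0]<6)|(hsv[...,0]>174))&(hsv[...,1]>180)&(hsv[...,2]>80)&ok&(P[...,2]>.09)
k,l,a,ce=cv2.connectedComponentsWithStats(m.astype(np.uint8));i=1+a[1:,4].argmax()
p=P[l==i];y=np.array([st(x)[1] for x in p]);g=y>98
if g.sum()>50: print("paddle tilt rad",np.arctan(-np.polyfit(y[g],p[g,2]*1e3,1)[0]).round(3),a[i,4])
E
python3 look.py 2
```

```text
time_s: 4.1
tool_pos: [0.4855, 0.0886, 0.1833]
tool_rot: [-180.0, 0.0, -71.2]
force: [-1.5, 0.2, 3.6]
grip_width: 0.0874
t 4.1 tcp [0.4855 0.0886 0.1833] rot [-1.7997e+02  1.0000e-02 -7.1250e+01] station mm [-37.5  74.2] F [-1.49  0.21  3.65]
tool shift cm to hover [ 0.02  0.05 -6.67] target [0.4851 0.0882 0.25  ]
turn [-0.0005  0.0001 -0.0019] tips z [array([0.4692, 0.1369, 0.1133]), array([0.502 , 0.0403, 0.1133])]
mould x [-27.1 -26.6 -25.5] y [-52.6  68.2] z [0.1232 0.1243 0.1253]
paddle tilt rad 0.332 3188
```

View pics/w2.png

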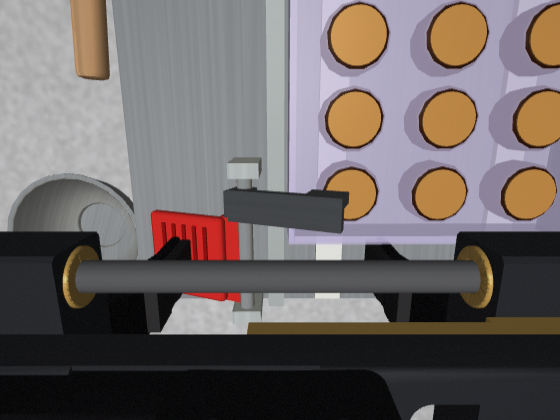

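The wrist view shows the hook raised over the mould, whose front edge (row 240) is stopped by the right finger while the left finger holds the paddle tilted. The force along the slide reads only about 1.4 N, so I'll push slightly against the mould and a little deeper, then recheck.

```bash
python3 -m creep '[[0,-0.1,0.1,0,0,0,1],[0,-0.1,0.05,0,0,0,1],[0,-0.05,0.05,0,0,0,1],[0,-0.05,0.03,0,0,0,1]]'
python3 - <<'E'
from g import *
F=[]
for i in range(10): optics.read_camera("top"); F.append(env.get_obs()["force"])
F=np.array(F);c,s=np.cos(Y),np.sin(Y);print("station F mean",(F.mean(0)@[c,s,0]).round(2),(F.mean(0)@[-s,c,0]).round(2),F.mean(0)[2].round(2),"sd",F.std(0).round(2))
E
python3 look.py 3
```

```text
time_s: 4.6
tool_pos: [0.4861, 0.0888, 0.1829]
tool_rot: [179.6, -0.1, -71.4]
force: [-4.5, 0.2, 7.2]
grip_width: 0.0869
station F mean -4.09 0.52 8.06 sd [0.48 0.57 0.53]
t 5.1 tcp [0.4861 0.0888 0.1829] rot [ 1.7958e+02 -5.0000e-02 -7.1360e+01] station mm [-36.9  74.2] F [-4.31 -0.38  8.44]
tool shift cm to hover [ 0.02  0.16 -6.71] target [0.4851 0.0882 0.25  ]
turn [ 0.0074 -0.0009 -0.0039] tips z [array([0.4694, 0.1369, 0.1129]), array([0.502 , 0.0402, 0.1129])]
mould x [-27.1 -26.5 -25.4] y [-52.1  68.3] z [0.1232 0.1243 0.1253]
paddle tilt rad 0.343 3138
```

View pics/s3.png

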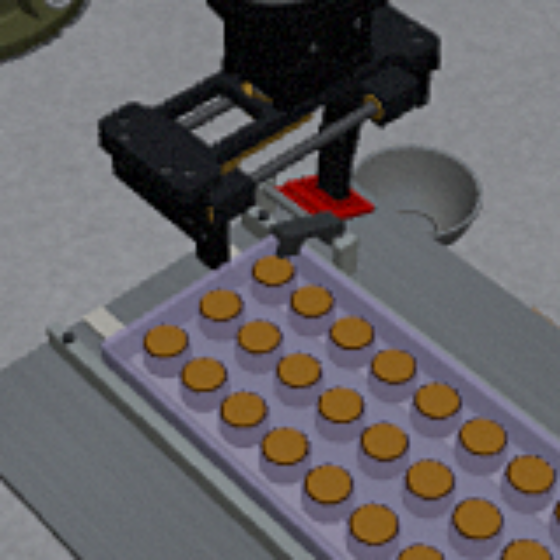

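The scene crop shows one finger on the tilted paddle at about (340,190) and the other at the mould's front face at about (213,255), with the mould flat. The readings are steady: 4 N along the slide and 8 N down, so I'm handing in.

```bash
python3 -c "from h import *;print(order.sign_off())"
```

```text
the job is handed in; nothing more can be done
None
```

I pressed the red paddle down with one finger, the catch let go, and the mould slid out and stopped against the other finger. I handed the job in with both held, at about 5 s of the 27 s allowed; no verdict was reported.

Last checks before handing in:
- **Mould position:** its front edge is at x ≈ -27 mm on the station, well short of the deck's end at -70 mm. It was in the same place in two looks about 1 s apart.
- **Mould lying flat:** its top measures about 124 mm above the bench, so it is still on its runners.
- **Paddle:** tilted about 0.34 rad (0.27 needed), with about 8 N of upward force on the tool.
- **Finger on the mould:** about 4 N along the slide direction (0.5 N needed). It first read only about 1.4 N, so I pushed slightly against the mould before handing in. The wrist sensor reads both fingers together, so this figure is not a separate reading for that finger.
- **Other things on the bench:** the arm stayed clear of them and the bowl and knife looked undisturbed, but I did not measure their positions again.

No check failed. The paddle position and the station frame, measured from two cameras, disagreed by 4 to 5 mm at first; the closer wrist view agreed with the frame I used to about 2 mm.

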